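# Set and lock the stop board of a carving jig

### The arm

A 6-joint arm with a two-finger parallel gripper is mounted at the origin on a cart in front of the work surface, level with it; the furniture and walls round the work are solid. World frame = base frame: x ahead of the robot, y to its left, z up, the work surface at z = 0. Lengths are in mm, angles in rad, forces in N, time in s.
With the tool pointing down it reaches from about 350 to 775 mm from the base axis. Payload 7.3 kg.
Tool frame: the origin (TCP) lies at the very end of the fingers, on their centre line; the grasp point (between the pads) lies 19 mm behind it; z points along the fingers, y is the line along which they close (so a half turn about z gives the same grasp; the last joint's range is limited). The gripper opens to 92 mm and grips with 3 to 60 N. Pads are 19 mm wide; open, the fingers measure 130 mm over their backs; the gripper's body (75 mm by 190 mm) begins 47 mm behind the grasp point.
Start: joints at [1.175, 0.342, 1.524, -0, 1.275, -0.146], TCP at [129.769, 508.729, 226.741] pointing down, gripper open.
Joint ranges: [-2.53, 2.53], [-0.77, 2.02], [0.04, 2.7], [-1, 4.14], [0.28, 2.66], [-3.11, 3.11]. Speed limits (rad/s): [2.57, 2.57, 3.14, 3.14, 3.14, 3.14].

### API

Orientations are given as [roll, pitch, yaw] about the fixed x, y, z axes, in that order (R = Rz(yaw) Ry(pitch) Rx(roll)).
In Python, from plant import bot gives the robot as it stands.
- The arm moves only by the tool apply_moves, never from a script. Its argument "motion" is text: rows parted by semicolons, each of 4 numbers parted by spaces: the shift along the tool's x, y, z in m, then the turn about the tool's z in degrees. A call has 1 to 8 rows; each row shifts and turns the commanded pose from where the row before left it, along the tool's axes as they then stand; what a row does not reach is not made up. A row lasts 1/8 s, in which the tool goes at most 62.5 mm and 10.7 degrees, less where a joint would pass 70% of its speed; a pose out of reach is approached as far as the arm can. A call with a gripper value outside its range is refused whole. "fingers" is the opening, from -1 (shut) to 1 (fully open), set as the call begins (left out, the last holds). The fingers move at their own pace and stop on an object; the grip force is fixed at half the most. Time passes only in rows, so rows that do not move let the fingers close. It gives the time, the measured TCP pose, the force, the opening and the grip force at its end, in the units of the state.
- bot.get_obs(): the state, without advancing time (a new reading comes with each control period).
- bot.capture(name): name is "scene" or "top" or "wrist"; returns a dict with "img" (420x560x3 uint8, blue, green, red), "range_z" (420x560 float32, mm along the optical axis (not along the pixel's ray), 0 where there is no reading), "fx", "fy", "cx", "cy" (pixels), "world_from_camera" (4x4, takes a point from camera to world coordinates); the wrist camera has in their place "mount" (4x4, takes a point from camera to tool coordinates, whose origin is the TCP and whose axes are the flange's). Camera axes: x right, y down, z forward; pixel columns grow to the right and rows downward; lengths in mm; the calibration is good to about 2 mm. The wrist camera is an equidistant fisheye: a pixel r from the principal point sees the ray r / f radians off the axis. A picture is of the moment at which its call begins: read the wrist's pose just before it.
- bot.close_job(): hands the job in; it is judged then, once.
Trained networks look in a picture, given as the dict that the camera call returned (one of the last four; its "shot" number tells which), for a name from the list of things; names that differ only in an ending like _2 or _b are one class to them, and where a whole thing is asked for, a point or a joint stands for the part that bears it (a point fixed in the world has none). Each returns a list of dicts, best first, with "p" (0 to 1); they miss things now and then, are a little off and sometimes report something else, mostly with a low value. They report only what shows in the picture. A call takes as long as a camera call.
- bot.cut_out(picture, thing): "pixels" (420x560 bool, what is visible of it) and "point" ([column, row] in pixels, amid what is visible of it).
The state is a dict: "time": time; "joint_positions": joint angles; "dq": joint speeds; "tau": joint torques, N m; "tool_pos": TCP position; "tcp_rot": TCP orientation; "contact_force": force on the tool from outside, world axes, zero at the start; "moment": the same for the moment, N m; "grip_width": finger opening in mm; "finger_force": force on a finger pad.
Only numpy, scipy, OpenCV 4.12 (cv2) and the standard library are available. Lean on these libraries where they do the work, as an engineer would, in place of code of your own. Each camera call takes 0.05 s, during which the arm holds its last target. There are 200 camera calls.

### The job

Push the stop board along its rails with a fingertip until it drops flat into the locating notch, then push the wooden turn-button round with a finger until it lies straight across the end of the board and locks it down. Only push: do not lift or carry the board, and leave the other things on the bench where they are. Take the hand away when done.

Things in the scene. Friction and masses are not known exactly. Their poses are not given: they have to be found in the camera images.
- jig: Wooden jig fixed to the bench. Origin: on the bench top under the centre of the notch; +x is the direction the board is pushed, z up. Dark wooden base 320 x 200 x 12 mm, x = -235 to +85, y = -100 to +100 mm. On it, both sides, a rail (y 45 to 72 mm; 90 mm free between the rails), top 30 mm above the bench, and outside it a cheek (y 77 to 99 mm), top 38 mm above the bench.
- notch (a point): Centre of the locating notch, at floor height midway between the two rails (22 mm above the jig's origin). Both rails are cut alike from 42.5 mm before to 42.5 mm past this point along the jig's x; the notch is 8 mm deep, with square ends; its floor is paler than the rails.
- stop_board: Loose pale board, 0.2 to 0.4 kg, lying across both rails, 2 mm play to each cheek: 80 mm along the jig's x, 150 across, 16 thick; on the middle of its top an upright block 18 (x) x 56 x 28 mm. Origin: centre of its underside, axes as the jig's; 30 mm above the bench on the rails, 22 mm when flat in the notch (within 2.5 mm of the jig's x = 0). Starts 100 to 165 mm before the notch.
- board_rear (a point): Middle of the board's rear face (80 mm before its front face, 8 mm above its underside), where it is pushed. Sliding takes 1 to 4 N. Entering the notch, the front edge dips first, then the rear falls in and the notch's far end stops the board. Push low and near the middle; a hard push on against the far end could make it climb.
- button_pivot (a point): Axis of the turn-button, a dark wooden bar screwed on the cheek at the jig's x = 0, y = -88 mm, on the right as one looks along the direction of pushing; this point is on the axis at mid-thickness of the bar, 48 mm above the bench.
- button_tip (a point): Middle of the free end of the turn-button, 54 mm from the axis. The bar is 17 mm wide, 14 mm thick, from 41 to 55 mm above the bench, 3 mm above the top of the seated board (38 mm); a board that is not yet down is in its way.
- turn_button (a joint): Angle of the turn-button (rad): 0 pointing along the jig's +x, growing counter-clockwise seen from above to 1.57, along the jig's +y, straight across the end of the board; stops at -0.8 and 1.6. Starts open, -0.7 to -0.15, tip outside the cheek. It stays where it is left; turning takes 1 to 2 N at the tip, pushed on its outer flank.
- red_stone: Small brown-red slip stone 24 x 64 x 14 mm lying on the jig's base between the rails, past the notch, lower than the rail tops; leave alone. Origin: middle of its underside.
- wood_block: Pale wood offcut 45 x 70 x 32 mm on the bench past the far end of the jig; leave alone. Origin: middle of its underside.
- pin_box: Small wooden box 69 x 86 x 35 mm on the bench to the left; leave alone. Origin: middle of its underside.
- slip_stone: Flat grey sharpening stone, 36 x 100 x 11 mm, on the bench behind the jig; leave alone. Origin: middle of its underside.
- wax_tin: Round tin 71 mm across, 29 mm high, on the bench to the left; leave alone. Origin: middle of its underside.
- spanner: Steel spanner 179 mm long, 8 mm thick, on the bench to the left; leave alone. Origin: middle of its underside.

How it is judged:
By the outcome, as a careful person would: the job done as asked, in the order asked, and still so for the second after the job is handed in, with the robot touching nothing.
It also fails if it takes over 58 s, if anything falls off the work surface, if the arm or the gripper's body presses on something with over 40 N, if the wrist force passes 120 N, or if a joint passes its speed limit or range.

## Working session

There is one attempt and no reset: what is moved stays moved. The work goes in short steps, Python scripts to look and compute and a tool call to move; the robot and the scene stay as the last step left them, time stands still between calls to the robot, and variables do not carry over. Pictures are saved under pics/ and viewed, at most 10 in all, crops included, and the job is handed in when it is done.

Besides the shell and the picture viewer there is one more tool, called after "Emit:" as a command line: name --argument value ..., lists and objects as JSON in quotes. apply_moves: Moves the arm, as the interface text tells. Its arguments: {"type":"object","properties":{"motion":{"type":"string"},"fingers":{"type":"number"}},"required":["motion"]}

```bash
mkdir -p pics
cat > h.py <<'E'
import numpy as np, cv2
from plant import bot
def cloud(p):
    z=p["range_z"].astype(float); v,u=np.mgrid[0:420,0:560]
    P=np.stack([(u-p["cx"])/p["fx"]*z,(v-p["cy"])/p["fy"]*z,z],-1)
    W=np.array(p["world_from_camera"]); P=P@W[:3,:3].T+W[:3,3]; P[z==0]=np.nan
    return P
E
python3 - <<'E'
from h import *
o=bot.get_obs(); print(o["tool_pos"],o["tcp_rot"],o["time"])
for n in ["top","scene"]:
    p=bot.capture(n); cv2.imwrite(f"pics/{n}0.png",p["img"]); P=cloud(p)
    for t in ["stop_board","turn_button","jig","red_stone","slip_stone"]:
        for r in bot.cut_out(p,t)[:2]:
            m=r["pixels"]; Q=P[m]; Q=Q[~np.isnan(Q[:,0])]
            print(n,t,round(r["p"],2),np.round(r["point"]),m.sum(),np.round(np.median(Q,0),0) if len(Q) else None, np.round(cv2.minAreaRect(Q[:,:2].astype(np.float32)),1) if 0 else cv2.minAreaRect(Q[:,:2].astype(np.float32)))
E
```

```text
[129.60624693 508.30696471 226.02383635] [-3.14000590e+00 -1.98025958e-04  2.89178352e+00] 0.0
top stop_board 0.77 [380. 241.] 1995 [ 432. -256.   46.] ((433.1451110839844, -259.8279113769531), (80.24065399169922, 148.76966857910156), 68.36669158935547)
top turn_button 0.55 [322. 186.] 165 [ 583. -134.   54.] ((583.2639770507812, -134.67620849609375), (60.260093688964844, 15.576079368591309), 54.50804138183594)
top jig 0.88 [346. 234.] 8377 [ 467. -166.   23.] ((471.23370361328125, -199.47152709960938), (333.8515319824219, 226.39791870117188), 68.52410125732422)
top red_stone 0.8 [303. 219.] 273 [518. -64.  25.] ((520.9574584960938, -64.64287567138672), (27.630699157714844, 67.61709594726562), 61.25969696044922)
top slip_stone 0.9 [301. 144.] 510 [710. -87.  10.] ((714.627197265625, -90.2540283203125), (38.48128890991211, 104.96141052246094), 30.96016502380371)
scene stop_board 0.92 [334. 339.] 3269 [ 429. -264.   46.] ((439.87664794921875, -254.571044921875), (94.81316375732422, 157.94747924804688), 68.36954498291016)
scene turn_button 0.65 [338. 252.] 221 [ 583. -136.   54.] ((595.36572265625, -125.75601196289062), (85.51801300048828, 28.12003517150879), 39.811092376708984)
scene jig 0.18 [339. 248.] 201 [ 586. -133.   54.] ((596.6087646484375, -124.22822570800781), (87.75415802001953, 27.270938873291016), 37.700660705566406)
scene slip_stone 0.61 [354. 223.] 475 [711. -91.  10.] ((718.1218872070312, -88.47136688232422), (43.58238220214844, 98.89308166503906), 30.71279525756836)
```

Run:
```python
import cv2,numpy as np
a=cv2.imread("pics/top0.png");cv2.imwrite("pics/v1.png",cv2.resize(a[110:330,240:520],None,fx=2.7,fy=2.7))
```

```text
(no output)
```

View pics/v1.png

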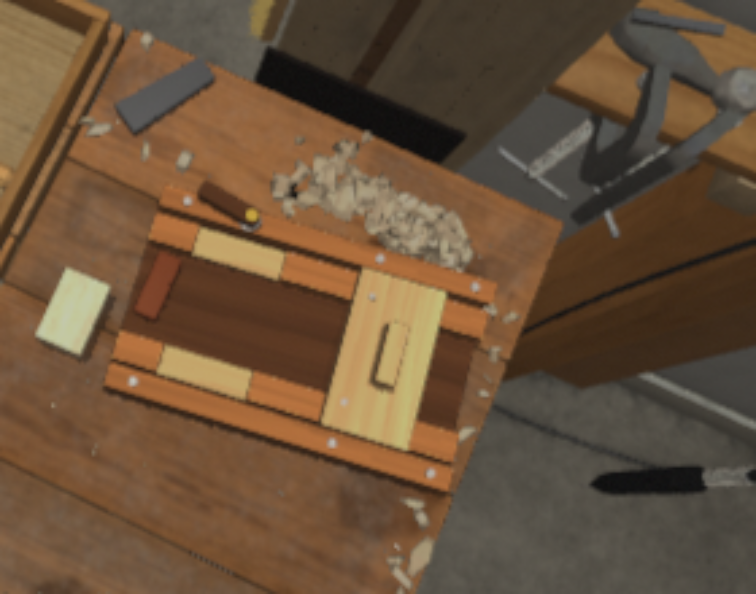

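The top view shows the jig running right to left. The board is at the right (about 390,355 in the crop), the pale notch floors are at (240,253) and (205,370), and the open button is at (228,203). Next I'll get the jig pose from the notch floors.

Run:
```python
from h import *
from scipy.optimize import minimize
p=bot.capture("top"); P=cloud(p); im=p["img"].astype(int)
a=np.radians(68.4)
def tj(X,c,a): d=X[...,:2]-c; return np.stack([d@[np.cos(a),np.sin(a)],d@[-np.sin(a),np.cos(a)]],-1)
pale=(im[...,1]>140)&(im[...,0]>80)&(abs(P[...,2]-22)<6)
n,l,st,c=cv2.connectedComponentsWithStats(pale.astype(np.uint8))
k=[i for i in range(1,n) if st[i,4]>120]
for i in k: 
    Q=P[l==i]; print(st[i],np.round(np.median(Q,0),1),cv2.minAreaRect(Q[:,:2].astype(np.float32)))
# tall stuff near path
H=P[...,2]
for nm in ["turn_button","stop_board"]:
    m=bot.cut_out(p,nm)[0]["pixels"]; Q=P[m]; z=54 if nm=="turn_button" else 46
    Q=Q[abs(Q[:,2]-z)<4]; print(nm,len(Q),np.round(Q[:,:2].mean(0),1),cv2.minAreaRect(Q[:,:2].astype(np.float32)))
m=(H>60)
n,l,st,c=cv2.connectedComponentsWithStats(m.astype(np.uint8))
for i in range(1,n):
    if st[i,4]>20: Q=P[l==i]; print("tall",np.round(Q.min(0)),np.round(Q.max(0)))
```

```text
[  2 139  39  36 300] [729.  634.6  23.4] ((728.2779541015625, 635.1708984375), (98.263671875, 96.26605224609375), 23.56078338623047)
[ 98 191  40  23 137] [584.8 382.4  23.7] ((588.01953125, 387.3131103515625), (111.52391052246094, 11.129545211791992), 58.193634033203125)
[312 195  33  18 306] [ 545.  -143.7   21.3] ((545.290283203125, -143.25872802734375), (81.78580474853516, 25.176559448242188), 68.68344116210938)
[298 238  35  19 331] [ 436.4 -100.3   21.3] ((436.4471130371094, -100.34768676757812), (82.28483581542969, 25.039897918701172), 69.42747497558594)
turn_button 153 [ 584.5 -134.4] ((584.1201782226562, -134.5672607421875), (61.307373046875, 18.106035232543945), 56.43576431274414)
stop_board 1732 [ 432.2 -258.9] ((433.89080810546875, -260.02691650390625), (80.4546890258789, 150.27757263183594), 68.30493927001953)
tall [819. 424.  60.] [1054.  677.  200.]
tall [ 497. -709.   60.] [ 867. -175.  629.]
tall [477. -39.  60.] [1009.  538.   69.]
tall [513. 508.  60.] [627. 628.  95.]
tall [ 406. -278.   60.] [ 462. -242.   78.]
tall [ 294. -561.   61.] [ 311. -549.  212.]
tall [ 61. -26.  60.] [67. 19. 74.]
```

Run:
```python
from h import *
a=np.radians(68.5);c=np.array([490.9,-121.8])
for n in ["top","scene"]:
    p=bot.capture(n);P=cloud(p).reshape(-1,3);P=P[P[:,2]>60]
    d=P[:,:2]-c;J=np.stack([d@[np.cos(a),np.sin(a)],d@[-np.sin(a),np.cos(a)],P[:,2]],-1)
    m=(J[:,0]>-420)&(J[:,0]<250)
    H={}
    for x,y,z in J[m]:
        k=(int(x//50*50),int(y//50*50)); H[k]=max(H.get(k,0),z)
    print(n,[(k,int(z)) for k,z in sorted(H.items()) if abs(k[1])<330 and z>60])
```

```text
top [((-450, -300), 159), ((-450, -250), 158), ((-400, -300), 201), ((-400, -250), 181), ((-350, -300), 212), ((-350, -250), 189), ((-350, -200), 179), ((-300, -300), 417), ((-300, -250), 191), ((-300, -200), 178), ((-250, -300), 384), ((-250, -250), 157), ((-200, -250), 629), ((-200, -50), 77), ((-200, 0), 77), ((-150, -250), 625), ((-150, -50), 76), ((-150, 0), 78), ((-100, -300), 559), ((-100, -250), 598), ((-50, -250), 568), ((0, -300), 304), ((0, -250), 541), ((0, -100), 60), ((50, -300), 257), ((150, -250), 65), ((150, -200), 68), ((150, -150), 65), ((200, -250), 65), ((200, -200), 64), ((200, -150), 65), ((200, -100), 66), ((200, -50), 66), ((200, 0), 65), ((200, 50), 68), ((200, 100), 65)]
scene [((-450, -300), 156), ((-450, -250), 157), ((-400, -300), 200), ((-400, -250), 181), ((-350, -300), 209), ((-350, -250), 191), ((-350, -200), 177), ((-300, -300), 209), ((-300, -250), 189), ((-300, -200), 175), ((-250, -300), 382), ((-250, -250), 157), ((-200, -300), 466), ((-200, -250), 572), ((-200, -50), 76), ((-200, 0), 75), ((-150, -250), 641), ((-150, -50), 79), ((-150, 0), 75), ((-100, -300), 611), ((-100, -250), 633), ((-50, -250), 612), ((0, -250), 583), ((150, -250), 66), ((150, -200), 65), ((150, -150), 63), ((200, -250), 66), ((200, -200), 64), ((200, -150), 65), ((200, -100), 65), ((200, -50), 66), ((200, 0), 64), ((200, 50), 65), ((200, 100), 63)]
```

View pics/scene0.png

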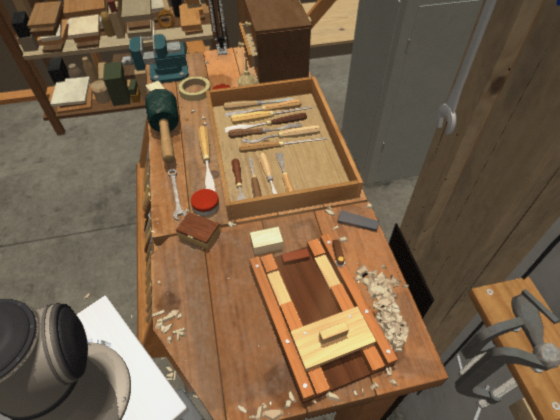

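The scene view shows a tall panel beyond the shavings, on the right of the jig. The base is clear behind the board. I'll turn the tool to the jig's axes first, then swing round.

Emit:
apply_moves --motion "0 0 0 10.5;0 0 0 10.5;0 0 0 10.5;0 0 0 10.5;0 0 0 10.5;0 0 0 10.5;0 0 0 10.5;0 0 0 10.5" --fingers -1

```text
time: 1.85
tool_pos: [129.8, 508.7, 226.7]
tcp_rot: [3.142, -0.0, 1.42]
contact_force: [-0.1, -0.9, 0.1]
grip_width: 16.8
finger_force: 0.0
```

Emit:
apply_moves --motion "0 0 0 10.5;0 0 0 2.7;0 0 0 0"

```text
time: 2.22
tool_pos: [129.8, 508.7, 226.8]
tcp_rot: [3.142, -0.0, 1.196]
contact_force: [-0.3, 0.3, -0.3]
grip_width: 0.3
finger_force: 0.0
```

Emit:
apply_moves --motion "-0.021 0.051 0 0;-0.021 0.051 0 0;-0.021 0.051 0 0;-0.021 0.051 0 0;-0.021 0.051 0 0;-0.021 0.051 0 0;-0.021 0.051 0 0;-0.021 0.051 0 0"

```text
time: 3.22
tool_pos: [448.9, 201.4, 226.9]
tcp_rot: [3.141, -0.001, 1.197]
contact_force: [-0.2, 0.8, -0.8]
grip_width: 0.3
finger_force: 0.0
```

Emit:
apply_moves --motion "-0.056 0.022 0 0;-0.056 0.022 0 0;-0.056 0.022 0 0;-0.056 0.022 0 0;-0.056 0.022 0 0;0 0 0 0;0 0 0 0"

```text
time: 4.1
tool_pos: [447.2, -97.7, 226.6]
tcp_rot: [-3.141, -0.001, 1.195]
contact_force: [-0.6, 0.2, 0.4]
grip_width: 0.3
finger_force: 0.0
```

Emit:
apply_moves --motion "-0.0545 0.012 0 0;-0.0545 0.012 0 0;-0.0545 0.012 0 0;-0.0545 0.012 0 0;0 0 0.05 0;0 0 0.05 0;0 0 0.02 0;0 0 0 0"

```text
time: 5.1
tool_pos: [412.3, -316.1, 105.4]
tcp_rot: [-3.138, -0.002, 1.198]
contact_force: [0.3, -0.3, 0.9]
grip_width: 0.4
finger_force: 0.0
```

Run:
```python
from h import *
p=bot.capture("scene"); cv2.imwrite("pics/v3.png",cv2.resize(p["img"][200:420,180:460],None,fx=2.7,fy=2.7))
```

```text
(no output)
```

View pics/v3.png

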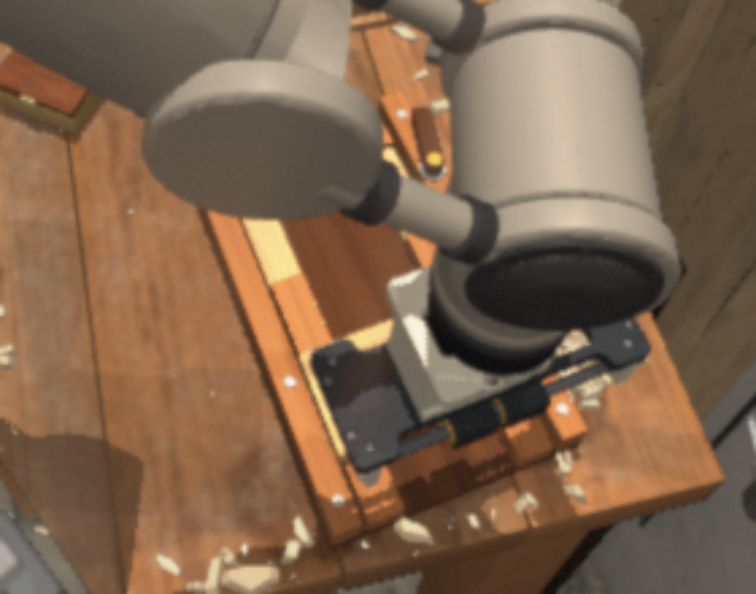

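The gripper is just behind the board, over the base and clear of the cheeks. The wrist housing at (600,290) comes near the panel, so I'll check that before the button step. Now I'll descend.

Emit:
apply_moves --motion "0 0 0.04 0;0 0 0.025 0;0 0 0.013 0;0 0 0 0"

```text
time: 5.65
tool_pos: [412.6, -318.3, 29.1]
tcp_rot: [3.141, 0.0, 1.196]
contact_force: [0.2, -0.3, -0.2]
grip_width: 0.0
finger_force: 0.0
```

Emit:
apply_moves --motion "0.005 0 0 0;0.005 0 0 0;0.005 0 0 0;0.005 0 0 0;0.005 0 0 0;0.005 0 0 0"

```text
time: 6.4
tool_pos: [423.3, -290.3, 28.7]
tcp_rot: [3.142, -0.0, 1.195]
contact_force: [0.6, -1.7, 1.5]
grip_width: 0.9
finger_force: 0.8
```

Emit:
apply_moves --motion "0.008 0 0 0;0.008 0 0 0;0.008 0 0 0;0.008 0 0 0;0.008 0 0 0;0.008 0 0 0;0.008 0 0 0;0.008 0 0 0"

```text
time: 7.4
tool_pos: [446.7, -230.4, 28.6]
tcp_rot: [-3.141, -0.0, 1.195]
contact_force: [-0.7, -1.3, -0.2]
grip_width: 0.4
finger_force: 0.6
```

Emit:
apply_moves --motion "0.006 0 0 0;0.006 0 0 0;0.006 0 0 0;0.006 0 0 0;0.006 0 0 0;0.006 0 0 0;0.006 0 0 0;0.006 0 0 0"

```text
time: 8.4
tool_pos: [464.2, -185.8, 28.6]
tcp_rot: [-3.141, -0.0, 1.195]
contact_force: [-0.2, -0.0, -0.8]
grip_width: -0.1
finger_force: 0.3
```

Run:
```python
from h import *
a=np.radians(68.5);c=np.array([490.9,-121.8])
o=bot.get_obs();d=o["tool_pos"][:2]-c;print("tcp jig",d@[np.cos(a),np.sin(a)],d@[-np.sin(a),np.cos(a)],o["contact_force"])
p=bot.capture("scene");P=cloud(p).reshape(-1,3)
d=P[:,:2]-c;J=np.stack([d@[np.cos(a),np.sin(a)],d@[-np.sin(a),np.cos(a)],P[:,2]],-1)
p=bot.capture("scene"); cv2.imwrite("pics/v4.png",cv2.resize(p["img"][130:350,220:500],None,fx=2.7,fy=2.7))
# arm wrist vs panel, by z: y jig
for z in range(100,500,40):
    s=J[(abs(J[:,2]-z)<20)&(abs(J[:,0])<200)&(J[:,1]<-60)]
    print(z,np.histogram(s[:,1],np.arange(-300,-50,20))[0])
```

```text
tcp jig -69.28937687041528 1.3769234912836215 [-0.20184581 -0.00718686 -0.76719725]
100 [  0  42 317 486 204   0   0   0   0   0  12  53]
140 [ 25  44 343 568 232   0   0   0   0   0 213 312]
180 [ 76 109 388 620 266   0   0   0   0   0   0   0]
220 [ 85 121 419 706 307   0   0   0   0   0   0   0]
260 [104 145 492 784 352   0   0   0   0   0   0   0]
300 [116 159 551 920 406   0   0   0   0   0   0   0]
340 [ 128  185  646 1032  470    0    0    0    0    0    0    0]
380 [ 151  215  561 1298  551    0    0    0    0    0    0    0]
420 [  20  203  568 1778  639    0    0    0    0    0    0    0]
460 [   0   44  688 1903  770    0    0    0    0    0    0    0]
```

View pics/v4.png

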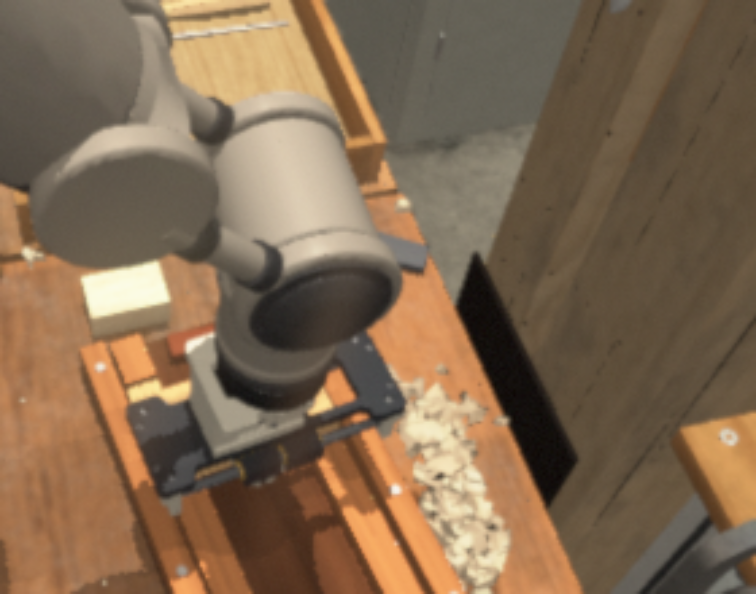

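The board is hidden under the hand, which is at about (270,420). The panel face sits roughly 200 mm right of the jig axis, so there is room. Now the last, slow part of the push.

Emit:
apply_moves --motion "0.003 0 0 0;0.003 0 0 0;0.003 0 0 0;0.003 0 0 0;0.0015 0 0 0;0 0 0 0"

```text
time: 9.25
tool_pos: [469.2, -173.6, 28.7]
tcp_rot: [3.142, -0.0, 1.196]
contact_force: [0.0, -1.1, -0.3]
grip_width: 0.4
finger_force: 0.0
```

Emit:
apply_moves --motion "0.002 0 0 0;0.002 0 0 0;0.001 0 0 0;0 0 0 0"

```text
time: 9.75
tool_pos: [471.1, -168.9, 28.7]
tcp_rot: [3.142, -0.0, 1.195]
contact_force: [0.1, 0.5, 0.0]
grip_width: 0.4
finger_force: 0.0
```

Emit:
apply_moves --motion "0.001 0 0 0;0.001 0 0 0;0 0 0 0"

```text
time: 10.12
tool_pos: [471.8, -167.2, 28.7]
tcp_rot: [3.141, -0.0, 1.195]
contact_force: [-0.2, 0.0, -0.4]
grip_width: 0.1
finger_force: 0.3
```

Emit:
apply_moves --motion "-0.01 0 0 0;-0.01 0 0 0;0 0 -0.04 0;0 0 -0.05 0;-0.05 0 -0.02 0;-0.05 0 0 0;-0.05 0 0 0;0 0 0 0"

```text
time: 11.12
tool_pos: [407.7, -328.8, 138.7]
tcp_rot: [3.141, 0.001, 1.19]
contact_force: [-0.3, 1.6, -0.0]
grip_width: 0.6
finger_force: 0.0
```

Run:
```python
from h import *
a=np.radians(68.5);c=np.array([490.9,-121.8])
p=bot.capture("top");P=cloud(p)
d=P[...,:2]-c;J=np.stack([d@[np.cos(a),np.sin(a)],d@[-np.sin(a),np.cos(a)],P[...,2]],-1)
for nm in ["stop_board","turn_button"]:
    for r in bot.cut_out(p,nm)[:1]:
        Q=J[r["pixels"]]; print(nm,r["p"],len(Q),np.round(np.nanmedian(Q,0),1),cv2.minAreaRect(Q[:,:2].astype(np.float32)))
        if nm=="stop_board":
            T=Q[(abs(Q[:,2]-42)<7)]; A=np.c_[T[:,:2],np.ones(len(T))]; print("plane",np.linalg.lstsq(A,T[:,2],rcond=None)[0],np.percentile(T[:,0],[1,99]),np.percentile(T[:,1],[1,99]))
cv2.imwrite("pics/v5.png",cv2.resize(p["img"][110:330,240:520],None,fx=2.7,fy=2.7))
```

```text
stop_board 0.71 1957 [ 2.   5.3 37.6] ((8.524494171142578, 39.93280029296875), (244.3582000732422, 40.17750930786133), 68.10721588134766)
plane [-1.65559362e-03 -6.84094866e-04  3.78086962e+01] [-38.38213138  40.06207954] [-70.60327468  75.61442248]
turn_button 0.46 161 [ 21.9 -90.1  53.9] ((22.206327438354492, -91.08094024658203), (16.846384048461914, 58.6416015625), 78.25485229492188)
```

View pics/v5.png

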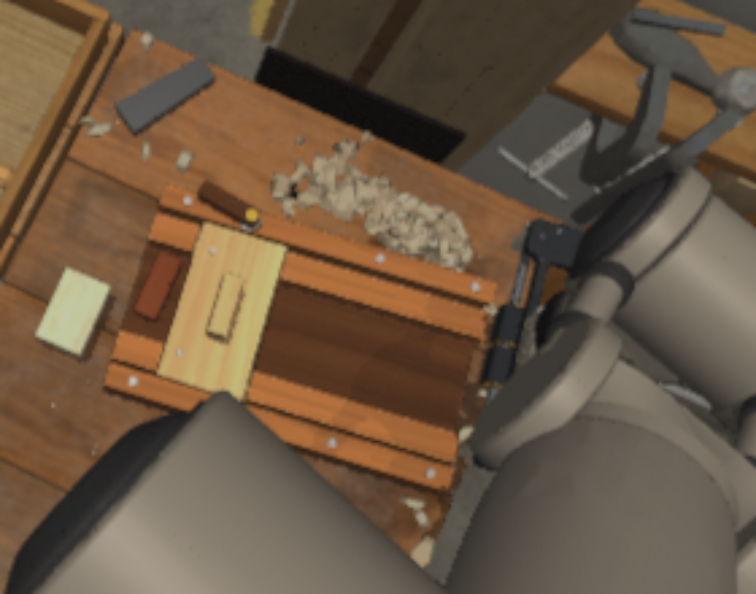

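The board is flat in the notch: its top is at 37.8 mm, level, and its centre is within 1 mm of x = 0. The button is still open at crop (228,203). I'll check the camera side and clearance for the button approach.

Run:
```python
from h import *
a=np.radians(68.5);c=np.array([490.9,-121.8])
o=bot.get_obs();print(np.round(o["joint_positions"],2))
print(np.round(bot.capture("wrist")["mount"],2))
p=bot.capture("top");P=cloud(p).reshape(-1,3)
d=P[:,:2]-c;J=np.stack([d@[np.cos(a),np.sin(a)],d@[-np.sin(a),np.cos(a)],P[:,2]],-1)
m=(J[:,0]>-10)&(J[:,0]<90)&(J[:,1]<-106)&(J[:,1]>-145);print(np.percentile(J[m,2],[50,95,100]), J[m][J[m,2]>30][:8].round())
d=o["tool_pos"][:2]-c;print("tcp jig",d@[np.cos(a),np.sin(a)],d@[-np.sin(a),np.cos(a)])
```

```text
[-0.82  0.43  1.66  0.    1.06 -0.44]
[[   0.     -0.97   -0.25   67.05]
 [   1.      0.     -0.     -0.85]
 [   0.     -0.25    0.97 -158.34]
 [   0.      0.      0.      1.  ]]
[-0.40200368  7.95944515 52.1437332 ] [[  48. -106.   52.]]
tcp jig -219.09266282274393 1.6231976143335907
```

Emit:
apply_moves --motion "0 0 0 -10.5;0 0 0 -10.5;0 0 0 -10.5;0 0 0 -10.5;0 0 0 -10.5;0 0 0 -10.5;0 0 0 -10.5;0 0 0 -10.5"

```text
time: 12.38
tool_pos: [409.9, -324.2, 138.7]
tcp_rot: [3.141, -0.0, 2.669]
contact_force: [-0.3, -0.4, -0.8]
grip_width: 0.6
finger_force: 0.0
```

Emit:
apply_moves --motion "0 0 0 -6;-0.0258 0.0508 0 0;-0.0258 0.0508 0 0;-0.0258 0.0508 0 0;-0.0258 0.0508 0 0;-0.0258 0.0508 0 0;0 0 0 0;0 0 0 0"

```text
time: 13.38
tool_pos: [622.1, -135.4, 138.3]
tcp_rot: [-3.141, -0.001, 2.768]
contact_force: [-0.4, -0.2, 0.9]
grip_width: 0.2
finger_force: 0.0
```

Run:
```python
from h import *
a=np.radians(68.5);c=np.array([490.9,-121.8])
o=bot.get_obs();d=o["tool_pos"][:2]-c;print("tcp jig",d@[np.cos(a),np.sin(a)],d@[-np.sin(a),np.cos(a)],o["tool_pos"][2],o["tcp_rot"][2]-a-np.pi/2)
p=bot.capture("scene"); cv2.imwrite("pics/v6.png",cv2.resize(p["img"][130:350,220:500],None,fx=2.7,fy=2.7))
```

```text
tcp jig 35.42011751540705 -127.078380933425 138.32701920230306 0.001827936337637004
```

View pics/v6.png

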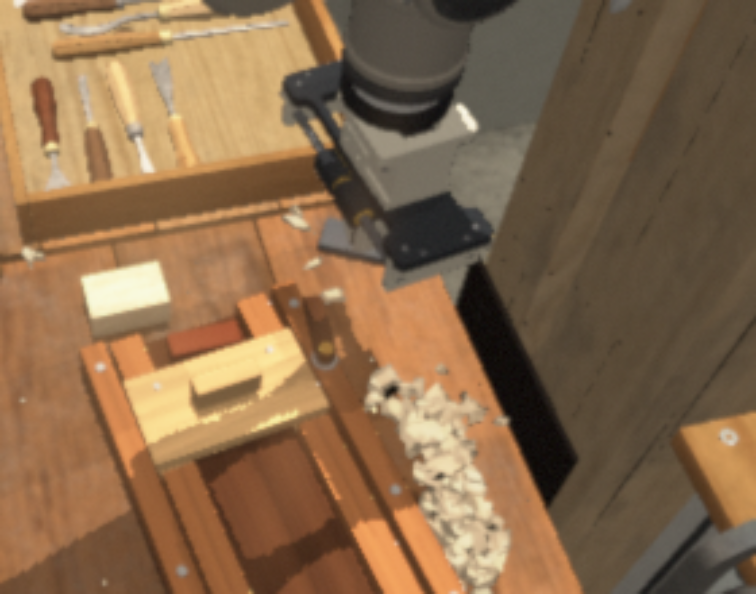

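The hand is poised outside the button, clear of the panel, and the button is at (320,340). Descending to bar height.

Emit:
apply_moves --motion "0 0 0.04 0;0 0 0.035 0;0 0 0.0195 0;0 0 0 0"

```text
time: 13.92
tool_pos: [620.7, -137.1, 42.9]
tcp_rot: [-3.141, -0.004, 2.764]
contact_force: [-0.4, 0.3, -0.4]
grip_width: 0.4
finger_force: 0.0
```

Emit:
apply_moves --motion "0.005 0.003 0 0;0.005 0.003 0 0;0.005 0.003 0 0;0.005 0.003 0 0;0.005 0.003 0 0;0.005 0.003 0 0;0.005 0.002 0 0;0.005 0.002 0 0"

```text
time: 14.92
tool_pos: [593.1, -100.9, 44.2]
tcp_rot: [3.141, -0.0, 2.766]
contact_force: [2.1, -0.8, 0.8]
grip_width: 0.4
finger_force: 0.7
```

Emit:
apply_moves --motion "0.006 -0.002 0 0;0.006 -0.002 0 0;0.006 -0.002 0 0;0.006 -0.0025 0 0;0.004 -0.0045 0 0;0.004 -0.0045 0 0;0.0025 -0.0045 0 0;0.0025 -0.0045 0 0"

```text
time: 15.92
tool_pos: [549.0, -112.6, 44.2]
tcp_rot: [3.141, -0.0, 2.766]
contact_force: [2.5, 0.7, 2.0]
grip_width: 0.9
finger_force: 0.8
```

Emit:
apply_moves --motion "0 -0.001 0 0;0 -0.001 0 0;0 0 0 0"

```text
time: 16.3
tool_pos: [548.2, -114.0, 44.1]
tcp_rot: [3.142, -0.001, 2.766]
contact_force: [-1.2, 0.5, 0.9]
grip_width: 0.8
finger_force: 0.9
```

Emit:
apply_moves --motion "0 -0.001 0 0;0 0 0 0"

```text
time: 16.55
tool_pos: [547.9, -115.0, 44.1]
tcp_rot: [3.141, -0.001, 2.766]
contact_force: [-0.7, 1.8, 2.3]
grip_width: 0.3
finger_force: 1.0
```

```bash
cat > b.py <<'E'
from h import *
a=np.radians(68.5);c=np.array([490.9,-121.8])
o=bot.get_obs();d=o["tool_pos"][:2]-c;print("tcp jig",d@[np.cos(a),np.sin(a)],d@[-np.sin(a),np.cos(a)],o["contact_force"],o["time"])
p=bot.capture("top");P=cloud(p);d=P[...,:2]-c;J=np.stack([d@[np.cos(a),np.sin(a)],d@[-np.sin(a),np.cos(a)],P[...,2]],-1)
for r in bot.cut_out(p,"turn_button")[:2]:
    Q=J[r["pixels"]];Q=Q[abs(Q[:,2]-54)<4]; print(r["p"],len(Q),np.round(Q.mean(0),1),cv2.minAreaRect(Q[:,:2].astype(np.float32)))
    for y in range(-96,-34,10):
        s=Q[abs(Q[:,1]-y)<5]; 
        if len(s): print(y,s[:,0].mean().round(1),end="; ")
r=bot.cut_out(p,"stop_board")
if r: print("board",np.nanmedian(J[r[0]["pixels"]],0))
import sys; cv2.imwrite(sys.argv[1],cv2.resize(p["img"][130:290,240:440],None,fx=3.7,fy=3.7))
E
python3 b.py pics/v7.png
```

```text
tcp jig 27.248189896455113 -50.54794136916798 [-0.74702519  1.77029917  2.29758644] 16.55
```

View pics/v7.png

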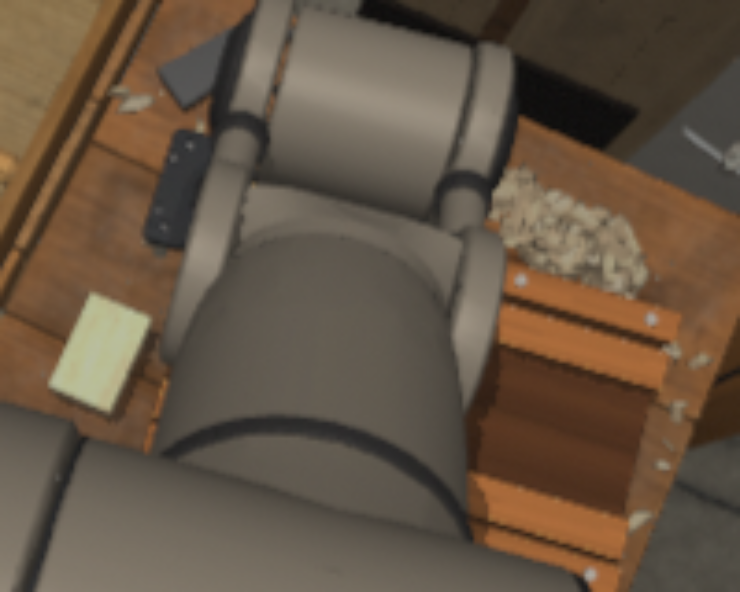

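The arm hides the button in this view, so I'll back off along +x, rise, retreat and look.

Emit:
apply_moves --motion "0 0.01 0 0;0 0.01 0 0;0 0 -0.04 0;0 0 -0.055 0;0.01 -0.05 0 0;0.01 -0.05 0 0;0.01 -0.05 0 0;0.01 -0.05 0 0"

```text
time: 17.7
tool_pos: [444.5, -268.8, 139.4]
tcp_rot: [-3.141, 0.001, 2.767]
contact_force: [1.6, -0.3, 0.1]
grip_width: 0.3
finger_force: 0.0
```

Emit:
apply_moves --motion "0.01 -0.05 0 0;0 0 0 0;0 0 0 0"

```text
time: 18.08
tool_pos: [417.7, -310.1, 139.1]
tcp_rot: [3.141, -0.0, 2.766]
contact_force: [0.1, 0.4, -0.2]
grip_width: 0.4
finger_force: 0.0
```

```bash
python3 b.py pics/v8.png
```

```text
tcp jig -202.05925945415444 -0.9262329298531002 [ 0.13967609  0.41044351 -0.23235645] 18.075
0.53 137 [  2.1 -61.6  54.3] ((1.564988136291504, -63.53468704223633), (60.50687026977539, 15.387651443481445), 84.63140106201172)
-96 0.7; -86 -0.2; -76 1.1; -66 1.7; -56 2.4; -46 3.5; -36 4.2; board [ 1.10864259  6.79746293 37.60632922]
```

View pics/v8.png

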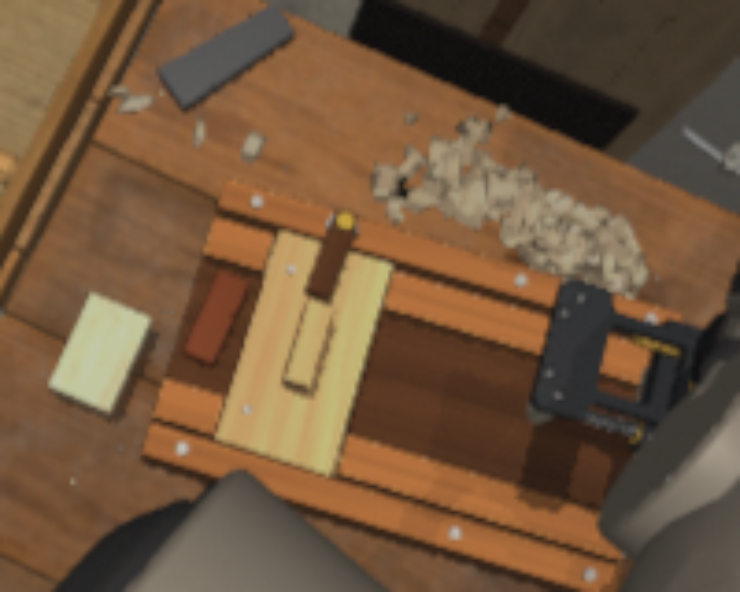

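The button lies across the board at (333,262) but about 5° short of straight. I'll go back the same way and push it about 4 mm further.

Emit:
apply_moves --motion "-0.0098 0.05 0 0;-0.0098 0.05 0 0;-0.0098 0.05 0 0;-0.0098 0.05 0 0;-0.0098 0.05 0 0;0 0 0 0;0 0 0 0"

```text
time: 19.1
tool_pos: [554.3, -95.4, 139.0]
tcp_rot: [-3.141, -0.001, 2.768]
contact_force: [-0.6, -0.5, -0.1]
grip_width: 0.7
finger_force: 0.0
```

Emit:
apply_moves --motion "0 0 0.045 0;0 0 0.035 0;0 0 0.015 0;0 0 0 0;0 -0.008 0 0;0 -0.006 0 0;0 -0.003 0 0;0 0 0 0"

```text
time: 20.1
tool_pos: [548.3, -112.4, 44.6]
tcp_rot: [3.141, 0.001, 2.766]
contact_force: [0.1, 0.2, -0.1]
grip_width: 0.6
finger_force: 0.0
```

Emit:
apply_moves --motion "0 -0.0015 0 0;0 -0.0015 0 0;0 -0.0015 0 0;0 0 0 0"

```text
time: 20.6
tool_pos: [546.5, -116.0, 44.2]
tcp_rot: [3.141, -0.0, 2.766]
contact_force: [1.0, 1.4, 0.1]
grip_width: 0.7
finger_force: 0.6
```

Emit:
apply_moves --motion "0 -0.001 0 0;0 -0.0008 0 0;0 0 0 0"

```text
time: 20.98
tool_pos: [545.9, -117.8, 44.2]
tcp_rot: [3.141, -0.0, 2.766]
contact_force: [-0.1, 2.3, 0.9]
grip_width: 0.4
finger_force: 0.9
```

Emit:
apply_moves --motion "0 0.01 0 0;0 0.014 0 0;0 0 -0.04 0;0 0 -0.055 0;0.01 -0.05 0 0;0.01 -0.05 0 0;0.01 -0.05 0 0;0.01 -0.05 0 0"

```text
time: 21.98
tool_pos: [444.0, -267.5, 139.4]
tcp_rot: [-3.141, 0.001, 2.767]
contact_force: [0.3, 0.5, 0.5]
grip_width: 0.2
finger_force: 0.0
```

Emit:
apply_moves --motion "0.01 -0.05 0 0;0 0 0 0;0 0 0 0"

```text
time: 22.35
tool_pos: [417.1, -309.0, 139.1]
tcp_rot: [3.141, -0.0, 2.766]
contact_force: [-0.3, 0.8, -0.1]
grip_width: 0.7
finger_force: 0.0
```

```bash
python3 b.py pics/v9.png
```

```text
tcp jig -201.23609578064108 0.02306064316414121 [-0.31726067  0.82086876 -0.11898669] 22.35
0.67 154 [  0.2 -62.4  54.3] ((0.060524940490722656, -63.35051345825195), (16.714750289916992, 61.242637634277344), 0.12292633950710297)
-96 0.3; -86 0.3; -76 0.1; -66 -0.3; -56 0.9; -46 -0.3; -36 0.5; board [ 1.36348207  7.99696943 37.64522444]
```

View pics/v9.png

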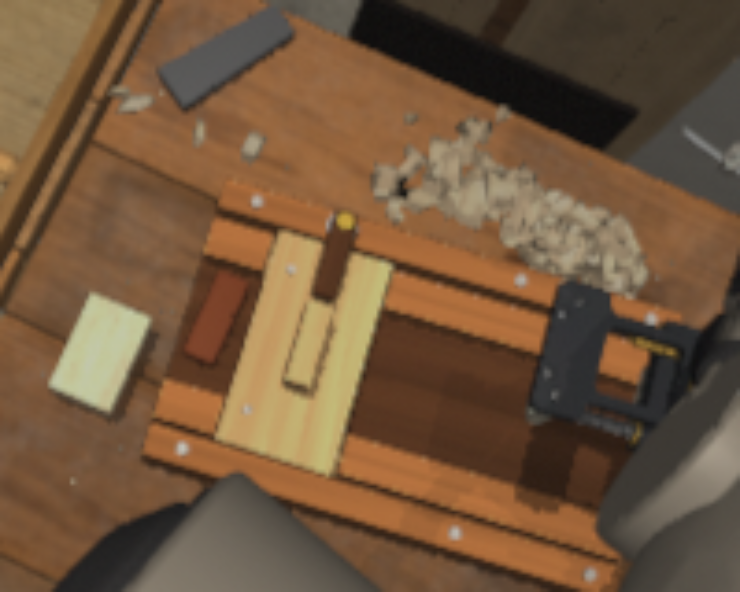

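The button now lies straight across the board at (335,262), within 0.01 rad. The board is flat, the other things haven't moved, and the hand is clear. Handing in.

```bash
python3 -c "
from plant import bot
print(bot.close_job())"
```

```text
the job is handed in; nothing more can be done
None
```

The job is handed in at about 22 s: the stop board is flat in the notch, the turn-button lies straight across it, and the hand is clear with nothing else moved.

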